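# Clear the setting block, release the catch and hold the bench press down

### The arm

A 6-joint arm with a two-finger parallel gripper is mounted at the origin on a cart in front of the work surface, level with it; the furniture and walls round the work are solid. World frame = base frame: x ahead of the robot, y to its left, z up, the work surface at z = 0. Lengths are in m, angles in rad, forces in N, time in s.
With the tool pointing down it reaches from about 0.35 to 0.975 m from the base axis. Payload 7.1 kg.
Tool frame: the origin (TCP) lies on the centre line of the jaws, within the pads' length; the fingertips stand 8 mm ahead of it and the grasp point (between the pads) lies 11 mm behind it; z points along the fingers, y is the line along which they close (so a half turn about z gives the same grasp; the last joint's range is limited). The gripper opens to 88 mm and grips with 3 to 60 N. Pads are 20 mm wide; open, the fingers measure 115 mm over their backs; the gripper's body (75 mm by 178 mm) begins 61 mm behind the grasp point.
Start: joints at [-1.347, 0.423, 1.63, -0, 1.089, -0.019], TCP at [0.15, -0.607, 0.231] pointing down, gripper open.
Joint ranges: [-3, 3], [-0.9, 2.11], [0.09, 2.58], [-1.31, 4.45], [0.11, 2.69], [-2.54, 2.54]. Speed limits (rad/s): [2.39, 2.39, 3.01, 3.14, 3.14, 3.14].

### API

Orientations are given as a rotation vector (axis times angle).
In Python, from bench import manip gives the robot as it stands.
- The arm moves only by the shell command python3 -m pendant 'ROWS' [FORCE]. ROWS is a JSON object of lists of equal length, an entry for each row: "fingers": the closure, from -1 (fully open) to 1 (shut); "offset": the shift along the tool's x, y, z in mm, a list of three; "rot": the turn, a rotation vector about the tool's x, y, z in rad, a list of three. A call has 1 to 20 rows; each row is the pose to reach, as a shift and turn from the pose commanded when the call began, along the tool's axes at that moment; what a row does not reach only later rows make up. A row lasts 1/12 s, in which the tool goes at most 41.7 mm and 7.16 degrees, less where a joint would pass 70% of its speed; a pose out of reach is approached as far as the arm can. A call with a gripper value outside its range is refused whole. The fingers move at their own pace and stop on an object; FORCE is the grip in N (left out, the last holds). Time passes only in rows, so rows that repeat a pose let the fingers close. It gives the time, the measured TCP pose, the force, the opening and the grip force at its end, in the units of the state.
- manip.get_obs(): the state, without advancing time (a new reading comes with each control period).
- manip.get_image(name): name is "side" or "top"; returns the picture (480x640x3 uint8, red, green, blue); there is no depth.
- manip.camera_params(name): a dict with "camera_matrix" (3x3 intrinsics, pixels), "extrinsics" (4x4, takes a point from camera to world coordinates). Camera axes: x right, y down, z forward; pixel columns grow to the right and rows downward; lengths in m; the calibration is good to about 2 mm. A picture is of the moment at which its call begins. camera_params takes no time and is no camera call.
- manip.close_job(): hands the job in; it is judged then, once.
Trained networks look in the newest picture that a camera, given by its name, has taken for a name from the list of things; names that differ only in an ending like _2 or _b are one class to them, and where a whole thing is asked for, a point or a joint stands for the part that bears it (a point fixed in the world has none). Each returns a list of dicts, best first, with "p" (0 to 1); they miss things now and then, are a little off and sometimes report something else, mostly with a low value. They report only what shows in the picture. A call takes as long as a camera call.
- manip.masks_of(name, camera): "region" (480x640 bool, what is visible of it) and "rect" ([left, top, width, height] in pixels, round what is visible of it).
The state is a dict: "clock": time; "q": joint angles; "joint_vel": joint speeds; "effort": joint torques, N m; "position": TCP position; "eef_rot": TCP orientation; "ft_force": force on the tool from outside, world axes, zero at the start; "ft_torque": the same for the moment, N m; "gripper_width": finger opening in m; "finger_force": force on a finger pad.
Only numpy, scipy, OpenCV 4.12 (cv2) and the standard library are available. Lean on these libraries where they do the work, as an engineer would, in place of code of your own. Each camera call takes 0.05 s, during which the arm holds its last target. There are 200 camera calls.

### The job

Put the setting block with the red top back, standing upright and fully home, into the storage pocket with the red label, and let go of it. Then swing the press's yellow safety catch well out from under the lever (its red knob goes away from the robot), and only after that pull the black-gripped press lever all the way down. Finish while still holding the lever down, with the block still in its pocket; leave the pliers and the spool of gold wire where they are.

Things in the scene. Friction and masses are not known exactly. Their poses are not given: they have to be found in the camera images.
- block_red: loose setting block standing upright: aluminium, 24 x 24 mm, 70 mm tall, about 150 g, its top 10 mm red. Origin at the centre of its underside, z up.
- pocket_red: storage pocket with red labels on its front (-x) face and front lip: a fixed grey square box 39 x 39 mm, 30 mm tall, open on top, walls 5 mm, inside 29 x 29 mm. Origin under its centre, on the 8 mm thick rack board; sides along its x and y. Three pockets stand 80 mm apart in a row along the rack's y (red, blue, yellow label; any order). The blue one is filled by a block of the same size, the yellow one is empty.
- pocket_red_floor (a point): centre of the red pocket's inner floor, 25 mm below its rim; a block that is home has its underside here
- press: green fixed bench press. Origin under the press on the worktop, x away from the operator (from the grip towards the column), y to the operator's left, z up. Base plate 150 x 120 x 14 mm (x -90 to 60 mm); cheeks of the head y -26 to 26 mm, x -35 to 60 mm, up to z 155 mm.
- press_hinge (a point): lever hinge on the press: at (10, 0, 135) mm in the press frame; the lever turns about the press's y axis
- lever_turn (a joint): press lever, rad: 0 = up (its rest, spring-held), 0.65 = fully down on its stop. At value q the grip's centre lies 150 mm from the hinge, in the direction of the press's -x, raised (0.873 - q) rad above level. A return spring lifts it when let go: needs about 4 N along its path at the grip to start and 9 N to hold it down. While the catch is closed the lever is blocked at about 0.02.
- lever: the press lever: hub, steel arm, toe and the black grip at its end; origin on the hinge, axes as the press's while the lever is up
- lever_grip (a point): centre of the black cylinder grip at the lever's end: 22 mm diameter, 56 mm long, lying along the lever, with a thin orange ring. It is in line with the lever, in the press's middle plane (y = 0), so it is pinched from above along the press's y; a pinch lets it turn as the lever comes down.
- catch (a joint): yellow swinging safety catch, rad: 0 = closed (its nose under the lever's toe; starts at 0 to 0.15), 1.35 = fully open at its stop; the toe is free from about 0.9. Turns about an upright pin at (-55, -60) mm in the press frame, stays where it is left (turning friction about 1 N at the knob).
- catch_knob (a point): middle of the part of the red knob that is free above the catch bar: upright cylinder, 16 mm diameter, from 8 mm to 36 mm above the catch's underside (world z 128 to 160 mm), this point at z 144.5 mm. At catch value c it lies at (-55 + 65 sin c, -60 - 65 cos c) mm in the press frame: it moves first along the press's +x, away from the operator.
- cutters: loose pliers with black handles, about 110 x 110 x 11 mm, lying on the worktop; to be left alone
- wire_spool: loose white spool with gold wire, 43 mm diameter, 22 mm tall; to be left alone

How it is judged:
On the way, in this order (a step that is already met when the one before it is completed fails the run):
1. the red-topped block stands fully home in the red-labelled pocket, let go (horizontal distance between block_red and pocket_red_floor below 0.006 m and z of block_red in the frame of pocket_red_floor below 0.004 m and angle between block_red's own z axis and vertical below 0.12 rad and contact force between the fingers and block_red below 0.1 N), for 0.2 s.
2. the safety catch is swung open while the lever is still up (value of joint catch above 0.85 rad and value of joint lever_turn below 0.1 rad), for 0.1 s.
3. the lever is pulled down (value of joint lever_turn above 0.55 rad and contact force between the fingers and lever above 2 N), for 0.3 s.
At the end, for the whole second after the job is handed in: the lever is held at 0.55 rad or more by the fingers (over 2 N on the lever), the catch stands open (over 0.85 rad), and the red-topped block stands in the red-labelled pocket: within 6 mm of its centre, underside less than 4 mm above its floor, tilted less than 0.12 rad (all of step 3 and value of joint catch above 0.85 rad and horizontal distance between block_red and pocket_red_floor below 0.006 m and z of block_red in the frame of pocket_red_floor below 0.004 m and angle between block_red's own z axis and vertical below 0.12 rad); the arm keeps its last pose, push and grip.
It fails at once if the pliers are moved by more than 30 mm (distance of cutters from where it was at the start of the episode above 0.03 m).
It fails at once if the spool is moved by more than 30 mm (distance of wire_spool from where it was at the start of the episode above 0.03 m).
It also fails if it takes over 59 s, if anything falls off the work surface, if the arm or the gripper's body presses on something with over 40 N, if the wrist force passes 120 N, or if a joint passes its speed limit or range.

## Working session

There is one attempt and no reset: what is moved stays moved. The work goes in short steps, Python scripts to look and compute and a shell command to move; the robot and the scene stay as the last step left them, time stands still between calls to the robot, and variables do not carry over. Pictures are saved under pics/ and viewed, at most 10 in all, crops included, and the job is handed in when it is done.

```bash
mkdir -p pics; cat > h.py <<'E'
import numpy as np, cv2
from bench import manip
def cam(n):
    p=manip.camera_params(n); return np.array(p["camera_matrix"]),np.array(p["extrinsics"])
def ray(n,u,v):
    K,E=cam(n); d=E[:3,:3]@np.linalg.solve(K,[u,v,1.]); return E[:3,3],d
def at_z(n,u,v,z):
    o,d=ray(n,u,v); return o+d*(z-o[2])/d[2]
def proj(n,P):
    K,E=cam(n); p=K@(E[:3,:3].T@(np.array(P,float)-E[:3,3])); return p[:2]/p[2]
E
python3 - <<'E'
from h import *
for c in("top","side"):
    im=manip.get_image(c); cv2.imwrite(f"pics/{c}0.png",im[:,:,::-1])
    K,E=cam(c); print(c,K[0,0],E.round(3).tolist())
    for n in("block_red","pocket_red","press","lever","lever_grip","catch","catch_knob","cutters","wire_spool"):
        for r in manip.masks_of(n,c)[:3]:
            ys,xs=np.nonzero(r["region"]); print(n,round(r["p"],2),r["rect"],xs.mean().round(1) if len(xs) else 0,ys.mean().round(1) if len(xs) else 0)
o=manip.get_obs();print(o["position"],o["eef_rot"],o["clock"],o["gripper_width"])
E
```

```text
top 522.2856185785862 [[0.118, -0.971, 0.207, 0.317], [-0.993, -0.116, 0.022, -0.124], [0.003, -0.208, -0.978, 1.161], [0.0, 0.0, 0.0, 1.0]]
block_red 0.74 [295.1, 275.1, 14.4, 15.8] 301.5 283.3
block_red 0.23 [175.0, 150.2, 93.0, 94.9] 217.8 202.1
pocket_red 0.87 [381.6, 246.7, 20.6, 26.4] 392.5 260.3
pocket_red 0.59 [379.8, 320.4, 36.4, 48.3] 392.4 339.8
pocket_red 0.29 [177.6, 167.4, 43.9, 51.5] 200.0 196.4
press 0.94 [180.6, 153.1, 86.6, 90.2] 217.9 201.7
press 0.59 [294.8, 273.8, 15.4, 20.1] 301.5 283.7
lever 0.56 [180.3, 169.7, 37.5, 50.3] 200.0 196.6
lever_grip 0.73 [179.3, 176.2, 41.6, 47.9] 200.2 196.7
lever_grip 0.17 [205.7, 208.4, 65.2, 11.3] 239.1 215.7
catch 0.67 [197.8, 210.6, 72.5, 11.4] 238.0 215.7
catch_knob 0.59 [207.4, 208.0, 59.9, 16.0] 237.6 215.4
catch_knob 0.29 [381.7, 246.6, 22.8, 27.3] 392.3 260.3
cutters 0.64 [378.9, 320.3, 39.4, 47.7] 392.0 340.3
cutters 0.43 [381.5, 246.9, 21.0, 25.5] 392.4 260.2
wire_spool 0.69 [321.0, 210.4, 21.0, 21.1] 330.0 221.4
side 475.76771662068165 [[1.0, 0.009, -0.004, 0.541], [0.009, -0.636, 0.771, -0.862], [0.004, -0.771, -0.636, 0.77], [0.0, 0.0, 0.0, 1.0]]
block_red 0.54 [317.4, 125.9, 52.4, 57.6] 340.2 156.2
block_red 0.53 [280.6, 253.5, 14.0, 35.3] 288.4 270.3
pocket_red 0.94 [307.7, 334.5, 30.9, 26.6] 322.6 345.6
lever 0.79 [315.3, 128.8, 56.1, 56.2] 339.9 156.0
lever_grip 0.91 [319.0, 132.1, 50.5, 52.7] 340.3 155.9
catch 0.8 [331.6, 182.4, 12.6, 37.5] 338.7 202.0
catch_knob 0.77 [335.4, 185.5, 9.3, 36.2] 338.5 201.9
cutters 0.76 [203.0, 344.3, 58.8, 39.7] 232.2 356.2
wire_spool 0.78 [347.7, 284.3, 24.3, 19.1] 357.1 294.2
[ 0.15027626 -0.60664455  0.23067562] [-3.11845750e+00 -3.80399261e-01 -9.00614234e-06] 1.0 0.08795191858211851
```

View pics/top0.png

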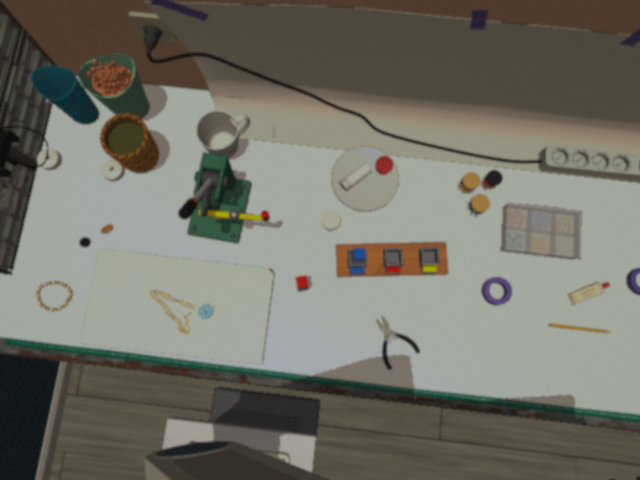

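View pics/side0.png

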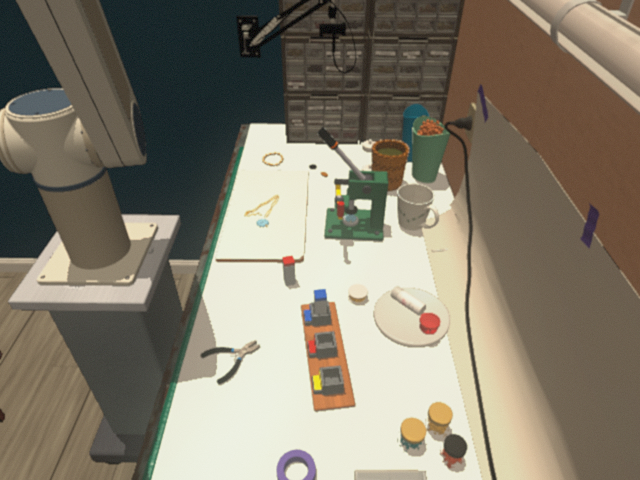

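The top view shows the red block at (302,283), the red-labelled pocket in the middle of the rack at (393,260), the spool at (330,221) and the pliers at (392,342). The press is at about (220,200), with its grip at (188,208) and its knob at (265,216).

```bash
python3 - <<'E'
from h import *
T=cv2.imread("pics/top0.png");S=cv2.imread("pics/side0.png")
def crop(I,x,y,w,h,W,H): return cv2.resize(I[y:y+h,x:x+w],(W,H),interpolation=cv2.INTER_CUBIC)
a=np.hstack([crop(T,280,230,80,60,400,300),crop(T,370,235,80,60,400,300)])
b=np.hstack([crop(T,170,145,110,82+20,400,300),crop(S,270,250,110,82+80,400,300)])
cv2.imwrite("pics/c1.png",np.vstack([a,b]))
def red(I,x,y,w,h):
    c=I[y:y+h,x:x+w].astype(int); m=(c[:,:,2]>90)&(c[:,:,2]>2*c[:,:,1])&(c[:,:,2]>2*c[:,:,0]); ys,xs=np.nonzero(m)
    return np.c_[xs+x,ys+y].astype(np.float32)
for nm,n,I,r in(("block","top",T,(285,265,35,35)),("blockS","side",S,(275,245,30,30)),("knob","top",T,(258,205,15,20)),("knobS","side",S,(330,195,20,25))):
    p=red(I,*r); print(nm,len(p),p.mean(0),cv2.minAreaRect(p))
E
```

```text
block 110 [301.87274 281.9818 ] ((302.0, 282.0), (10.0, 10.0), 90.0)
blockS 68 [287.95587 259.97058] ((288.310791015625, 259.8648681640625), (6.740358352661133, 10.850333213806152), 80.53767395019531)
knob 34 [264.38235 214.14706] ((264.5, 214.0), (6.0, 5.0), 90.0)
knobS 26 [340.5 203. ] ((340.5, 203.0), (4.0, 5.0), 90.0)
```

View pics/c1.png

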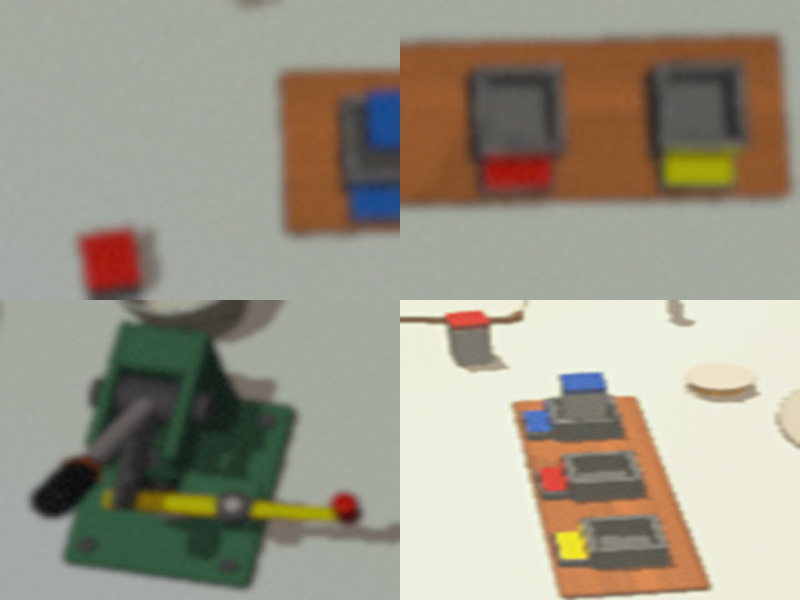

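The zoomed view gives the red block's top, the red and yellow pocket rims, the board corners, and three base corners of the press with its grip and knob. I'll fit poses to these.

```bash
cat > fit.py <<'E'
from h import *
from scipy.optimize import least_squares
def R(a): return np.array([[np.cos(a),-np.sin(a),0],[np.sin(a),np.cos(a),0],[0,0,1]])
t5=lambda x,y,ox,oy:(ox+x/5,oy+y/5)
pts=[at_z("top",*t5(x,y,280,230),.07) for x,y in((80,236),(134,230),(140,285),(88,292))]
pts=np.array(pts);print("block",pts.mean(0),"edges",[np.degrees(np.arctan2(*(b-a)[[1,0]])).round(1) for a,b in zip(pts,np.roll(pts,-1,0))])
print("block side",at_z("side",287.9,259.3,.068))
for nm,px in(("red",[(72,66),(163,66),(162,155),(72,153)]),("yel",[(252,63),(348,62),(346,152),(252,152)])):
    p=np.array([at_z("top",*t5(*q,370,235),.038) for q in px]);print(nm,p.mean(0))
b=np.array([at_z("top",*q,.008) for q in((336,244.4),(446,242.4),(448,274),(337,276.8))])
print("board",b.mean(0),[np.degrees(np.arctan2(*(y-x)[[1,0]])).round(1) for x,y in zip(b,np.roll(b,-1,0))])
def scrop(x,y): return 270+x/(400/110),250+y/(300/162)
p=np.array([at_z("side",*scrop(*q),.038) for q in((163,155),(231,152),(248,188),(177,194))]);print("red side",p.mean(0))
g=10-150*np.cos(.873)
obs=[("top",(251.1,180.7),lambda c:(60,-60,14)),("top",(238.8,242.6),lambda c:(-90,-60,14)),("top",(188.4,233.4),lambda c:(-90,60,14)),
("top",(188.2,208.6),lambda c:(g,0,250)),("top",(264.4,214.1),lambda c:(-55+65*np.sin(c),-60-65*np.cos(c),156)),("top",(233.8,215),lambda c:(-55,-60,132)),("side",(340.5,206),lambda c:(-55+65*np.sin(c),-60-65*np.cos(c),146))]
def f(v): return np.ravel([proj(n,R(v[2])@(np.array(P(v[3]))/1000)+[v[0],v[1],0])-uv for n,uv,P in obs])
s=least_squares(f,[.6,.25,0,.05]);print("press",s.x,s.fun.round(1))
x=s.x;W=lambda P:(R(x[2])@(np.array(P)/1000)+[x[0],x[1],0]).round(4)
print("grip",W((g,0,250)),"down",W((10-150*np.cos(.223),0,135+150*np.sin(.223))))
for c in(x[3],.4,.8,1.1,1.35):print("knob",round(c,2),W((-55+65*np.sin(c),-60-65*np.cos(c),144.5)))
print("spool",at_z("top",330,221.4,.02),"tool R",cv2.Rodrigues(manip.get_obs()["eef_rot"])[0].round(3).tolist())
E
python3 fit.py
```

```text
block [ 0.46038211 -0.09237707  0.07      ] edges [np.float64(-76.8), np.float64(-167.0), np.float64(104.5), np.float64(15.2)]
block side [ 0.46253918 -0.09179516  0.068     ]
red [ 0.54314956 -0.2829243   0.038     ]
yel [ 0.55382585 -0.36198451  0.038     ]
board [ 0.54346387 -0.28391586  0.008     ] [np.float64(-82.1), np.float64(-172.8), np.float64(98.3), np.float64(7.9)]
red side [ 0.54732455 -0.29332077  0.038     ]
press [ 0.63159582  0.11687405 -0.05643284  0.10126194] [ 0.4 -0.5 -0.5  0.4 -2.4  0.5  0.6 -0.1  0.5 -0.4  0.3 -0.5 -0.4  1.5]
grip [0.5454 0.1217 0.25  ] down [0.4955 0.1246 0.1682]
knob 0.1 [ 0.5762 -0.0049  0.1445]
knob 0.4 [ 0.5952 -0.0011  0.1445]
knob 0.8 [0.6173 0.0122 0.1445]
knob 1.1 [0.6295 0.0274 0.1445]
knob 1.35 [0.6358 0.0423 0.1445]
spool [ 0.6109639  -0.13657759  0.02      ] tool R [[0.971, 0.24, 0.0], [0.24, -0.971, 0.0], [0.0, -0.0, -1.0]]
```

```bash
python3 -m pendant '{"fingers":[-1,-1,-1,-1,-1,-1,-1,-1,-1,-1,-1,-1,-1,-1,-1,-1,-1,-1,-1,-1],"offset":[[425,-425,60],[425,-425,60],[425,-425,60],[425,-425,60],[425,-425,60],[425,-425,60],[425,-425,60],[425,-425,60],[425,-425,60],[425,-425,60],[425,-425,60],[425,-425,60],[425,-425,60],[425,-425,60],[425,-425,60],[425,-425,60],[425,-425,60],[425,-425,60],[425,-425,60],[425,-425,60]],"rot":[[0,0,0],[0,0,0],[0,0,0],[0,0,0],[0,0,0],[0,0,0],[0,0,0],[0,0,0],[0,0,0],[0,0,0],[0,0,0],[0,0,0],[0,0,0],[0,0,0],[0,0,0],[0,0,0],[0,0,0],[0,0,0],[0,0,0],[0,0,0]]}' 20
```

```text
clock: 2.67
position: [0.4601, -0.093, 0.1708]
eef_rot: [3.119, 0.378, 0.0]
ft_force: [-0.1, 0.1, -0.8]
gripper_width: 0.0876
finger_force: 0.0
```

```bash
python3 -m pendant '{"fingers":[-1,-1,-1,-1,-1,-1,0.5,0.5,0.5,0.5,0.5,0.5,0.5,0.5,0.5],"offset":[[1,-1,40],[1,-1,80],[1,-1,110],[1,-1,123],[1,-1,123],[1,-1,123],[1,-1,123],[1,-1,123],[1,-1,123],[1,-1,123],[1,-1,123],[1,-1,123],[1,-1,123],[1,-1,123],[1,-1,123]],"rot":[[0,0,0],[0,0,0],[0,0,0],[0,0,0],[0,0,0],[0,0,0],[0,0,0],[0,0,0],[0,0,0],[0,0,0],[0,0,0],[0,0,0],[0,0,0],[0,0,0],[0,0,0]]}' 20
```

```text
clock: 3.92
position: [0.4613, -0.0907, 0.0477]
eef_rot: [-3.118, -0.381, 0.0]
ft_force: [0.8, -0.3, 0.2]
gripper_width: 0.0313
finger_force: 0.0
```

```bash
python3 -m pendant '{"fingers":[1,1,1,1,1,1,1,1,1,1,1],"offset":[[0,0,0],[0,0,0],[0,0,0],[0,0,0],[0,0,0],[0,0,-30],[0,0,-60],[0,0,-90],[0,0,-120],[0,0,-120],[0,0,-120]],"rot":[[0,0,0],[0,0,0],[0,0,0],[0,0,0],[0,0,0],[0,0,0],[0,0,0],[0,0,0],[0,0,0],[0,0,0],[0,0,0]]}' 25
python3 - <<'E'
from h import *
for c in("top","side"):
    for r in manip.masks_of("block_red",c)[:1]+manip.masks_of("pocket_red",c)[:1]: print(c,r["p"],r["rect"])
T=manip.get_image("top");S=manip.get_image("side")
f=lambda I,x,y,w,h:cv2.resize(I[y:y+h,x:x+w,::-1],(400,400),interpolation=cv2.INTER_CUBIC)
cv2.imwrite("pics/c2.png",np.hstack([f(T,270,230,80,80),f(S,245,195,80,80)]))
E
```

```text
clock: 4.83
position: [0.4622, -0.0909, 0.1689]
eef_rot: [3.117, 0.38, 0.005]
ft_force: [0.1, -0.4, -2.9]
gripper_width: 0.0242
finger_force: 24.9
top 0.74 [295.1, 275.1, 14.4, 15.8]
top 0.87 [381.6, 246.7, 20.6, 26.4]
side 0.54 [317.4, 125.9, 52.4, 57.6]
side 0.94 [307.7, 334.5, 30.9, 26.6]
```

View pics/c2.png

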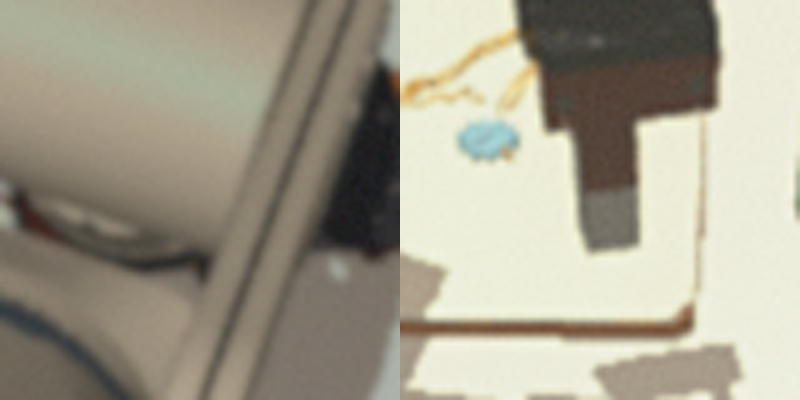

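The top view is blocked by the arm. In the side crop the block hangs straight between the fingers, with its bottom edge at about (283,245) to (293,244).

```bash
python3 - <<'E'
from h import *
o=manip.get_obs();p=o["position"];Rt=cv2.Rodrigues(o["eef_rot"])[0]
a=at_z("side",282.6,245,p[2]-.048);b=at_z("side",292.8,244,p[2]-.048)
print((b-a), np.linalg.norm(b-a), Rt.T@((a+b)/2-p), Rt[:,0])
d=np.array([.5433,-.2834,0])-p;print(Rt.T@d*1000)
E
```

```text
[0.02127303 0.00355559 0.        ] 0.02156813009457861 [0.00182485 0.01105218 0.0479815 ] [ 0.97067686  0.24037465 -0.00254037]
[ 34.46261596 207.32802185 165.99212914]
```

```bash
python3 -m pendant '{"fingers":[1,1,1,1,1,1,1,1,1,1,1,1,1,1],"offset":[[6,35,0],[12,70,0],[17,105,0],[23,140,0],[29,175,0],[34,207,0],[34,207,0],[34,207,0],[34,207,30],[34,207,55],[34,207,68],[34,207,68],[34,207,68],[34,207,68]],"rot":[[0,0,0.05],[0,0,0.107],[0,0,0.107],[0,0,0.107],[0,0,0.107],[0,0,0.107],[0,0,0.107],[0,0,0.107],[0,0,0.107],[0,0,0.107],[0,0,0.107],[0,0,0.107],[0,0,0.107],[0,0,0.107]]}'
python3 - <<'E'
from h import *
T=manip.get_image("top");S=manip.get_image("side")
f=lambda I,x,y,w,h:cv2.resize(I[y:y+h,x:x+w,::-1],(400,400),interpolation=cv2.INTER_CUBIC)
cv2.imwrite("pics/c3.png",np.hstack([f(T,360,225,80,80),f(S,295,300,60,60)]))
E
```

```text
clock: 6.3
position: [0.5448, -0.2833, 0.1007]
eef_rot: [3.134, 0.214, 0.002]
ft_force: [0.6, -0.7, -1.6]
gripper_width: 0.0242
finger_force: 24.9
```

View pics/c3.png

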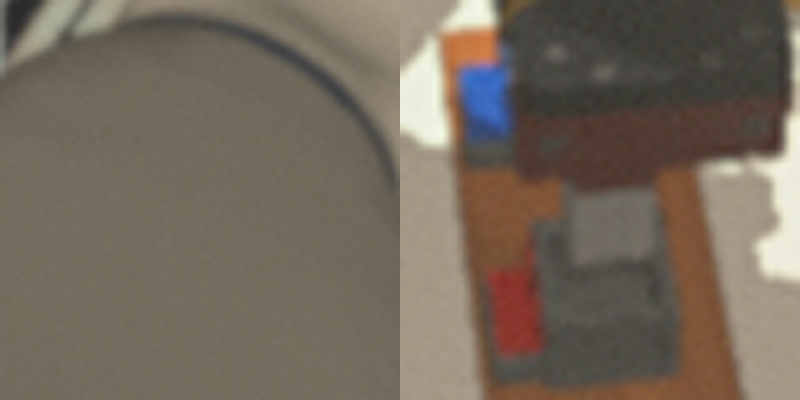

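The side crop shows the block above the red pocket. Its bottom near edge runs from (320.5,339.5) to (334.7,339.5), and the pocket's near outer rim edge from (316.5,348.3) to (336.2,347.7).

```bash
python3 - <<'E'
from h import *
o=manip.get_obs();p=o["position"];Rt=cv2.Rodrigues(o["eef_rot"])[0]
for nm,a,b,z,h in(("block",(320.5,339.5),(334.7,339.5),p[2]-.048,12),("pocket",(316.5,348.3),(336.2,347.7),.038,19.5)):
    A,B=at_z("side",*a,z),at_z("side",*b,z);m=(A+B)/2;print(nm,np.linalg.norm(B-A),m,"centre in tool mm",Rt.T@(m-p)*1000-[0,h,0])
# predicted edges for the pocket at estimate and the block at tool
c=Rt[:,0];y=Rt[:,1]
for C,h,z in((p,.012,p[2]-.048),(np.array([.5433,-.2834,0]),.0195,.038)):
    print([proj("side",np.r_[(C+s*h*c+h*y)[:2],z]).round(1) for s in(-1,1)])
E
```

```text
block 0.026625291008735275 [ 0.5496359  -0.29742996  0.05318542] centre in tool mm [ 2.56152574  2.13621224 48.02503551]
pocket 0.03712388713852162 [ 0.54748139 -0.30539882  0.038     ] centre in tool mm [-0.68418556  2.2177973  63.2147246 ]
[array([319.7, 339.3]), array([332.4, 338.1])]
[array([315.3, 347.9]), array([335.8, 345.8])]
```

```bash
python3 -m pendant '{"fingers":[1,1,1,1,1,1,1,1,1],"offset":[[-3,0,0],[-3,0,4],[-3,0,8],[-3,0,12],[-3,0,15],[-3,0,18],[-3,0,21],[-3,0,21],[-3,0,21]],"rot":[[0,0,0],[0,0,0],[0,0,0],[0,0,0],[0,0,0],[0,0,0],[0,0,0],[0,0,0],[0,0,0]]}' 20
```

```text
clock: 7.15
position: [0.5417, -0.2841, 0.0785]
eef_rot: [3.134, 0.213, 0.001]
ft_force: [2.1, -1.0, -0.7]
gripper_width: 0.0241
finger_force: 20.0
```

```bash
python3 -m pendant '{"fingers":[1,1,1,1,1,1,1],"offset":[[0,0,4],[0,0,8],[0,0,12],[0,0,15],[0,0,17],[0,0,17],[0,0,17]],"rot":[[0,0,0],[0,0,0],[0,0,0],[0,0,0],[0,0,0],[0,0,0],[0,0,0]]}'
```

```text
clock: 7.73
position: [0.5409, -0.2838, 0.0612]
eef_rot: [-3.134, -0.213, 0.001]
ft_force: [3.8, 0.4, -3.6]
gripper_width: 0.0241
finger_force: 20.0
```

```bash
python3 -m pendant '{"fingers":[1,1,1,-0.1,-0.1,-0.1,-0.1,-0.1,-0.1],"offset":[[0,0,1],[0,0,2],[0,0,2],[0,0,2],[0,0,2],[0,0,2],[0,0,2],[0,0,2],[0,0,2]],"rot":[[0,0,0],[0,0,0],[0,0,0],[0,0,0],[0,0,0],[0,0,0],[0,0,0],[0,0,0],[0,0,0]]}'
python3 - <<'E'
from h import *
S=manip.get_image("side")
f=lambda I,x,y,w,h:cv2.resize(I[y:y+h,x:x+w,::-1],(400,400),interpolation=cv2.INTER_CUBIC)
cv2.imwrite("pics/c4.png",f(S,285,280,80,80))
E
```

```text
clock: 8.48
position: [0.5409, -0.2839, 0.0595]
eef_rot: [-3.134, -0.213, 0.001]
ft_force: [-0.8, -0.6, -0.1]
gripper_width: 0.0482
finger_force: 0.0
```

View pics/c4.png

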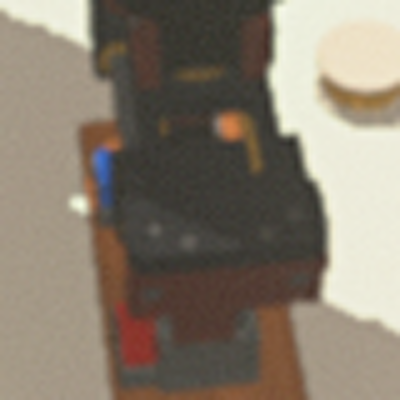

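The block went in without contact trouble. In the side view the fingers are open and the block stands in the pocket. Next I'll retreat and move above the knob.

```bash
python3 -m pendant '{"fingers":[-0.1,-0.1,-0.1,-0.1,-0.1,-0.1,-0.1,-0.1,-0.1,-0.1,-0.1,-0.1,-0.1,-0.1,-0.1,-0.1,-0.1,-0.1,-0.1,-0.1],"offset":[[0,0,-15],[0,0,-50],[0,0,-90],[0,0,-130],[0,0,-170],[0,0,-190],[10,-38,-190],[20,-75,-190],[30,-113,-190],[40,-150,-190],[50,-188,-190],[60,-225,-190],[70,-262,-190],[72,-272,-190],[72,-272,-190],[72,-272,-190],[72,-272,-190],[72,-272,-190],[72,-272,-190],[72,-272,-190]],"rot":[[0,0,0],[0,0,0],[0,0,0],[0,0,0],[0,0,0],[0,0,-0.12],[0,0,-0.24],[0,0,-0.36],[0,0,-0.48],[0,0,-0.6],[0,0,-0.72],[0,0,-0.84],[0,0,-0.96],[0,0,-1.08],[0,0,-1.2],[0,0,-1.32],[0,0,-1.43],[0,0,-1.43],[0,0,-1.43],[0,0,-1.43]]}'
python3 - <<'E'
from h import *
o=manip.get_obs();p=o["position"];print(p,cv2.Rodrigues(o["eef_rot"])[0].round(3).tolist(),o["q"].round(2))
T=manip.get_image("top");S=manip.get_image("side")
for r in manip.masks_of("catch_knob","side")[:2]+manip.masks_of("block_red","side")[:2]:print(r["p"],r["rect"])
for c in(.0,.1,.2):print([proj("side",[*q]).round(1) for q in [np.r_[.6316,.1169,.146]+[(-.055+.065*np.sin(c)),(-.06-.065*np.cos(c))+.0564*.055,0]-[.0564*.12,0,0]]])
f=lambda I,x,y,w,h:cv2.resize(I[y:y+h,x:x+w,::-1],(400,400),interpolation=cv2.INTER_CUBIC)
cv2.imwrite("pics/c5.png",np.hstack([f(T,350,220,100,100),f(S,280,150,100,100),f(S,290,290,80,80)])[:, :1200])
im=cv2.imread("pics/c5.png");cv2.imwrite("pics/c5.png",cv2.resize(im,(798,266)))
E
```

```text
clock: 10.2
position: [0.5756, -0.0047, 0.2497]
eef_rot: [-2.231, -2.212, 0.0]
ft_force: [0.8, 0.3, -1.0]
gripper_width: 0.0485
finger_force: 0.0
[ 0.57562144 -0.00474743  0.2496582 ] [[0.008, 1.0, -0.0], [1.0, -0.008, -0.0], [-0.0, -0.0, -1.0]] [-0.03  0.33  1.72 -0.    1.09 -0.02]
0.72 [333.0, 187.0, 13.2, 33.1]
0.84 [316.1, 317.9, 15.6, 30.9]
[array([337.2, 207.5])]
[array([340.1, 207.5])]
[array([343. , 207.2])]
```

View pics/c5.png

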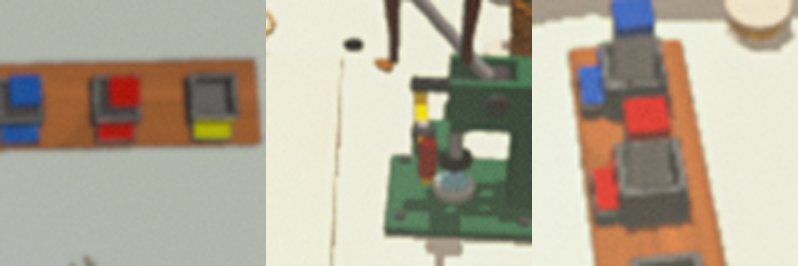

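The red block sits as deep as the blue one, and the knob appears at (340.5,209), as predicted. Next I'll descend on the knob and pinch it.

```bash
python3 -m pendant '{"fingers":[-0.1,-0.1,-0.1,-0.1,-0.1,1,1,1,1,1,1,1,1],"offset":[[0,0,35],[0,0,70],[0,0,100],[0,0,109],[0,0,109],[0,0,109],[0,0,109],[0,0,109],[0,0,109],[0,0,109],[0,0,109],[0,0,109],[0,0,109]],"rot":[[0,0,0],[0,0,0],[0,0,0],[0,0,0],[0,0,0],[0,0,0],[0,0,0],[0,0,0],[0,0,0],[0,0,0],[0,0,0],[0,0,0],[0,0,0]]}' 10
```

```text
clock: 11.48
position: [0.5762, -0.0047, 0.1415]
eef_rot: [2.226, 2.215, 0.001]
ft_force: [-0.2, -0.7, 5.6]
gripper_width: 0.0157
finger_force: 10.0
```

```bash
python3 -m pendant '{"fingers":[1,1,1,1,1,1,1,1,1,1,1,1,1],"offset":[[0,5,-1],[1,10,-1],[2,15,-1],[4,19,-1],[7,25,-1],[10,31,-1],[13,36,-1],[17,41,-1],[24,48,-1],[32,53,-1],[37,56,-1],[41,58,-1],[41,58,-1]],"rot":[[0,0,0],[0,0,0],[0,0,0],[0,0,0],[0,0,0],[0,0,0],[0,0,0],[0,0,0],[0,0,0],[0,0,0],[0,0,0],[0,0,0],[0,0,0]]}'
```

```text
clock: 12.57
position: [0.6345, 0.0374, 0.1417]
eef_rot: [2.226, 2.217, 0.001]
ft_force: [-0.0, -0.4, 1.1]
gripper_width: 0.0155
finger_force: 10.0
```

```bash
python3 -m pendant '{"fingers":[0.1,0.1,0.1,0.1,0.1,0.1,0.1,0,-0.2,-0.4,-0.4,-0.4,-0.4,-0.4,-0.4,-0.4,-0.4,-0.4,-0.4],"offset":[[0,0,0],[0,0,0],[0,0,0],[0,0,-20],[0,0,-60],[0,0,-100],[0,0,-140],[0,0,-180],[0,0,-188],[20,-20,-188],[40,-40,-188],[60,-60,-188],[84,-89,-188],[84,-89,-188],[84,-89,-188],[84,-89,-188],[84,-89,-188],[84,-89,-188],[84,-89,-188]],"rot":[[0,0,0],[0,0,0],[0,0,0],[0,0,0],[0,0,0],[0,0,-0.12],[0,0,-0.24],[0,0,-0.36],[0,0,-0.48],[0,0,-0.6],[0,0,-0.72],[0,0,-0.84],[0,0,-0.96],[0,0,-1.08],[0,0,-1.2],[0,0,-1.32],[0,0,-1.44],[0,0,-1.51],[0,0,-1.51]]}'
python3 - <<'E'
from h import *
o=manip.get_obs();p=o["position"];print(p,cv2.Rodrigues(o["eef_rot"])[0].round(3).tolist(),o["q"].round(2))
T=manip.get_image("top");S=manip.get_image("side")
for n in("catch_knob","lever_grip"):
  for r in manip.masks_of(n,"side")[:2]:print(n,r["p"],r["rect"])
f=lambda I,x,y,w,h:cv2.resize(I[y:y+h,x:x+w,::-1],(400,400),interpolation=cv2.INTER_CUBIC)
cv2.imwrite("pics/c6.png",np.hstack([f(T,160,140,120,120),f(S,280,100,120,120)]))
g=[.5454,.1217,.25]
print([proj(c,g).round(1) for c in("top","side")],proj("side",[.6345,.0374,.1445]))
E
```

```text
clock: 14.15
position: [0.5452, 0.1204, 0.3297]
eef_rot: [0.1, 3.14, 0.0]
ft_force: [0.0, 0.2, 0.4]
gripper_width: 0.0615
finger_force: 0.0
[0.54521443 0.12037436 0.32970417] [[-0.998, 0.064, 0.0], [0.064, 0.998, 0.0], [-0.0, 0.0, -1.0]] [ 0.2   0.22  1.68  0.    1.24 -1.31]
catch_knob 0.9 [311.3, 191.1, 58.5, 21.1]
lever_grip 0.68 [317.0, 129.2, 55.9, 56.9]
[array([188.8, 208.4]), array([326.8, 138.1])] [365.06717858 197.41019086]
```

View pics/c6.png

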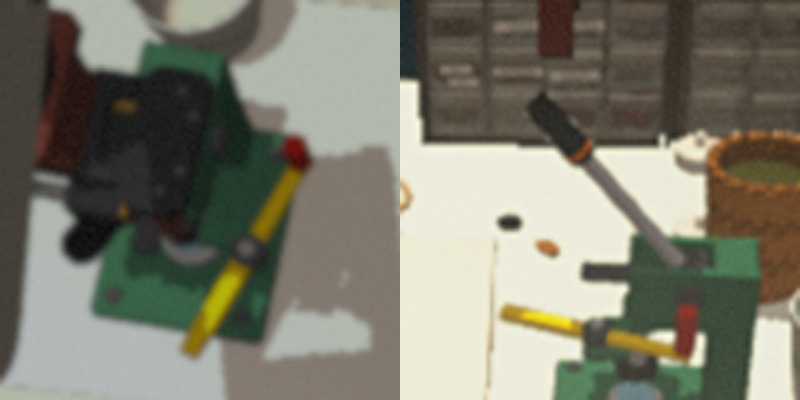

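The catch is wide open, with its knob now at the far side of the press, and the lever is up with its grip at about (328,138), as predicted. Next I'll pinch the grip.

```bash
python3 -m pendant '{"fingers":[-0.4,-0.4,-0.4,-0.4,-0.4,1,1,1,1,1,1,1,1,1],"offset":[[0,1,30],[0,1,60],[0,1,85],[0,1,91],[0,1,91],[0,1,91],[0,1,91],[0,1,91],[0,1,91],[0,1,91],[0,1,91],[0,1,91],[0,1,91],[0,1,91]],"rot":[[0,0,0],[0,0,0],[0,0,0],[0,0,0],[0,0,0],[0,0,0],[0,0,0],[0,0,0],[0,0,0],[0,0,0],[0,0,0],[0,0,0],[0,0,0],[0,0,0]]}' 40
```

```text
clock: 15.52
position: [0.5456, 0.1222, 0.2392]
eef_rot: [0.103, 3.139, 0.002]
ft_force: [-1.0, 6.0, 3.1]
gripper_width: 0.0212
finger_force: 40.0
```

```bash
python3 - <<'E'
import numpy as np
for q in np.linspace(0.08,.7,9):
    a=.873-q; print(round(q,2),(150*(np.cos(a)-np.cos(.873))).round(1),(150*(np.sin(.873)-np.sin(a))).round(1))
E
```

```text
0.08 8.9 8.1
0.16 16.8 16.5
0.24 24.1 25.6
0.31 30.7 35.2
0.39 36.5 45.3
0.47 41.5 55.8
0.54 45.6 66.6
0.62 48.9 77.8
0.7 51.4 89.1
```

```bash
python3 -m pendant '{"fingers":[1,1,1,1,1,1,1,1,1,1,1,1,1,1,1],"offset":[[5,0,4],[9,0,8],[13,0,12],[17,0,16],[24,0,26],[31,0,35],[36,0,45],[41,0,56],[45,0,66],[47,0,72],[49,0,78],[50,0,82],[50,0,83],[50,0,83],[50,0,83]],"rot":[[0,0,0],[0,0,0],[0,0,0],[0,0,0],[0,0,0],[0,0,0],[0,0,0],[0,0,0],[0,0,0],[0,0,0],[0,0,0],[0,0,0],[0,0,0],[0,0,0],[0,0,0]]}'
python3 - <<'E'
from h import *
T=manip.get_image("top");S=manip.get_image("side")
f=lambda I,x,y,w,h:cv2.resize(I[y:y+h,x:x+w,::-1],(400,400),interpolation=cv2.INTER_CUBIC)
cv2.imwrite("pics/c7.png",np.hstack([f(S,270,110,120,120),f(S,280,280,90,90)]))
print(proj("side",[.4955,.1246,.1682]))
E
```

```text
clock: 16.77
position: [0.4953, 0.1252, 0.1565]
eef_rot: [-0.103, -3.14, -0.001]
ft_force: [-5.2, 4.4, 11.9]
gripper_width: 0.0212
finger_force: 40.0
[305.68432716 167.99164545]
```

View pics/c7.png

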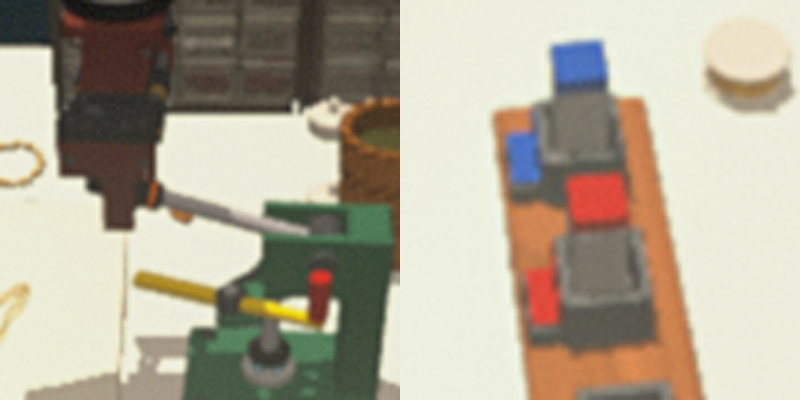

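The lever is down in the fingers, the catch is open, and the block is home. I'll hold briefly and then hand in.

```bash
python3 -m pendant '{"fingers":[1,1,1,1,1,1],"offset":[[0,0,1],[0,0,1],[0,0,1],[0,0,1],[0,0,1],[0,0,1]],"rot":[[0,0,0],[0,0,0],[0,0,0],[0,0,0],[0,0,0],[0,0,0]]}' && python3 -c "
from bench import manip
print(manip.close_job())"
```

```text
clock: 17.37
position: [0.4951, 0.1253, 0.1556]
eef_rot: [-0.103, -3.14, -0.001]
ft_force: [-7.8, 5.5, 12.9]
gripper_width: 0.0211
finger_force: 40.0
the job is handed in; nothing more can be done
None
```

I handed the job in at 17.4 s with the red block home in its pocket and let go, the catch swung open, and the lever held fully down; the hand-in returned no verdict.

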